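# Clamp the cassette carrier in the trimming stand

### The job

Fit the cassette carrier to the trimming stand: slide its plate in under the screw from the left end of the bed until its hole drops over the brass pin and it lies flat along the bed, then let go of it. Then take the leaning T-handle by one knob after the other and wind it clockwise, half a turn at a time, until the foot of the screw is pressed firmly on the plate. Leave everything else where it stands.

Things in the scene. Friction and masses are not known exactly. Their poses are not given: they have to be found in the camera images.
- carrier_grip (a point): Centre of the carrier's blue upright grip (14 mm wide along x, 30 long along y, 32 tall). The carrier: a loose aluminium plate 50 x 180 x 4 mm, 0.16 kg, with a pink cassette fixed on it. y: along the plate to the grip end, z up. This point is 20 mm above the plate's underside and 20 mm from the plate's end; the centre of mass is about 60 mm from it towards -y.
- carrier_hole (a point): Centre of the 13 mm through hole in the carrier, at the plate's underside, 95 mm from the grip along the plate (towards -y) and 65 mm from the plate's other end. Same axes as carrier_grip.
- pin (a point): Foot of the fixed brass pin (10 mm diameter, 3.5 mm high, rim rounded 1 mm) on the stand's steel bed, 30 mm over the worktop. x away from the robot, y to the stand's left along the bed, z up. The bed ends 70 mm left, 95 mm right and 49 mm in front of the pin. The seated carrier has its y along this y, its grip off the bed's left edge.
- press_point (a point): Where the foot of the screw will touch the seated plate, at the plate's top: 45 mm right of the pin. With the handle at its start the foot is 12 to 16 mm above that plate, so the carrier passes under it. The grey column's face is 29 mm behind this point, 60 mm wide; the screw's boss is at least 40 mm above the bed. Axes as pin.
- lamp (a point): Centre of the underside of the stand's LED bar lamp (107 mm along y, 38 mm deep, 300 mm over the worktop), above the T-handle. A gripper held upright at either side of the handle would hit it; one that leans with the screw axis passes in front of it. Axes as pin.
- hub (a point): Centre of the T-handle (hub 28 mm wide), on the screw axis, going down with the screw. z: the screw axis, pointing up and out; it leans 30 degrees from vertical towards the stand's front (the robot). x: along the bar to the red knob. It turns with the handle.
- knob_red (a point): Centre of the red ball (22 mm diameter) at one end of the T-handle's bar (10 mm thick), 55 mm from the axis. Axes as hub.
- knob_black (a point): Centre of the black ball (22 mm) at the other end of the bar, 55 mm from the axis. Axes as hub. Fingers may reach 25 mm below the bar, 25 mm or more from the axis. The far part of the balls' circle, more than about 20 degrees behind the axis, lies under the lamp, out of reach.
- screw (a joint): Turn of the T-handle, rad, growing clockwise seen from the top of the screw; starts at 0 to 1.2. Each rad moves screw and handle 2.4 mm down their axis. The foot touches the seated plate at about 7.2, is tight from about 7.7, and a hard stop ends the turn at 8.8. Turning takes 0.12 to 0.21 N m; it stays where it is left.
- foot: Brass ball foot of the screw (16 mm diameter), on a stiff spring; origin at the ball's centre. z along the screw axis. Left of the stand, in line with its bed, the way is free at bed height for 150 mm.
- pot_mid (a point): Centre of a bystander, half-way up: small round pot, cream with a green screw cap, 48 mm wide, 52 mm tall.
- bottle_mid (a point): Centre of a bystander, half-way up: small brown dropper bottle with a black rubber bulb, 28 mm wide, 94 mm tall, easily tipped, standing right behind the stand.
- pencil_mid (a point): Centre of a bystander, half-way up: yellow pencil, 150 mm, lying flat.
- tape_mid (a point): Centre of a bystander, half-way up: roll of cream masking tape lying flat, 81 mm across, 19 mm tall, at the front left.

How it is judged:
On the way, in this order (a step that is already met when the one before it is completed fails the run):
1. the carrier lies flat on the bed with its hole over the pin, let go of, before the screw is wound down (horizontal distance between carrier_hole and pin below 0.004 m and z of carrier_hole in the frame of pin below 0.0018 m and angle between carrier_hole's own z axis and vertical below 0.03 rad and angle between the y axis of carrier_hole and the y axis of pin, either way round below 0.2 rad and contact force between the fingers and carrier below 0.1 N and value of joint screw below 6 rad), for 0.2 s.
2. the screw's foot is pressed firmly on the carrier (horizontal distance between carrier_hole and pin below 0.004 m and z of carrier_hole in the frame of pin below 0.0018 m and angle between carrier_hole's own z axis and vertical below 0.03 rad and angle between the y axis of carrier_hole and the y axis of pin, either way round below 0.2 rad and contact force between foot and carrier above 8 N), for 0.2 s.
At the end, for the whole second after the job is handed in: The carrier lies flat on the bed (tilt under 0.03 rad, hole's underside less than 1.8 mm above the bed), its hole within 4 mm of the pin's centre and its length within 0.2 rad of the bed's; the foot presses on it with more than 8 N, the screw being turned past 7.5 rad, and everything is at rest (all of step 2 and value of joint screw above 7.5 rad and linear speed of foot below 0.01 m/s); the robot touches nothing.
It fails at once if the pot is moved by more than 30 mm (distance of pot_mid from where it was at the start of the episode above 0.03 m).
It fails at once if the bottle is moved by more than 30 mm (distance of bottle_mid from where it was at the start of the episode above 0.03 m).
It fails at once if the pencil is moved by more than 30 mm (distance of pencil_mid from where it was at the start of the episode above 0.03 m).
It fails at once if the tape is moved by more than 30 mm (distance of tape_mid from where it was at the start of the episode above 0.03 m).
It also fails if it takes over 72 s, if anything falls off the work surface, if the arm or the gripper's body presses on something with over 40 N, if the wrist force passes 120 N, or if a joint passes its speed limit or range.

### The arm

A 7-joint arm with a two-finger parallel gripper is mounted at the origin on a cart in front of the work surface, level with it; the furniture and walls round the work are solid. World frame = base frame: x ahead of the robot, y to its left, z up, the work surface at z = 0. Lengths are in m, angles in rad, forces in N, time in s.
With the tool pointing down it reaches from about 0.35 to 0.9 m from the base axis. Payload 8.1 kg.
Tool frame: the origin (TCP) lies on the centre line of the jaws, within the pads' length; the fingertips stand 19 mm ahead of it and the grasp point (between the pads) is the TCP; z points along the fingers, y is the direction in which the jaws open and shut (so a half turn about z gives the same grasp; the last joint's range is limited). The gripper opens to 92 mm and grips with 3 to 60 N. Pads are 19 mm wide; open, the fingers measure 130 mm over their backs; the gripper's body (75 mm by 190 mm) begins 47 mm behind the grasp point.
Start: joints at [1.121, 0.434, 0.025, 1.573, -0.012, 1.134, -0.075], TCP at [0.212, -0.588, 0.246] pointing down, gripper open.
Joint ranges: [-2.62, 2.62], [-0.44, 2.09], [-1.27, 1.32], [0.08, 2.57], [-1.32, 4.46], [0.12, 2], [-2.74, 2.74]. Speed limits (rad/s): [2.22, 2.22, 3.01, 3.01, 3.14, 3.14, 3.14].

### API

Orientations are given as a rotation vector (axis times angle).
In Python, from cell import monitor, imaging, workorder, outline_of gives the robot as it stands.
- The arm moves only by the tool move_arm, never from a script. Its argument "series" is a list of rows, each a list of 6 numbers: the shift along the world's x, y, z in cm, then the turn, a rotation vector about the world's x, y, z in degrees. A call has 1 to 8 rows; each row shifts and turns the commanded pose from where the row before left it; what a row does not reach is not made up. A row lasts 1/10 s, in which the tool goes at most 50 mm and 8.59 degrees, less where a joint would pass 70% of its speed; a pose out of reach is approached as far as the arm can. A call with a gripper value outside its range is refused whole. "grip" is the opening, from 0 (shut) to 1 (fully open), set as the call begins (left out, the last holds). The fingers move at their own pace and stop on an object; "force" is the grip in N (left out, the last holds). Time passes only in rows, so rows that do not move let the fingers close. It gives the time, the measured TCP pose, the force and the opening at its end, in the units of the state.
- monitor.observe(): the state, without advancing time (a new reading comes with each control period).
- imaging.get_image(name): name is "scene" or "top"; returns a dict with "color" (384x512x3 uint8, red, green, blue), "fx", "fy", "cx", "cy" (pixels), "dist_coeffs" ([k1, k2, p1, p2, k3] as OpenCV has them; the pictures are not rectified), "rvec" (rotation vector, rad) and "tvec" (3), from world to camera coordinates, as OpenCV has them. Camera axes: x right, y down, z forward; pixel columns grow to the right and rows downward; lengths in m; the calibration is good to about 2 mm. A picture is of the moment at which its call begins. There is no depth.
- workorder.sign_off(): hands the job in, once; it reports no verdict.
Trained networks look in the newest picture that a camera, given by its name, has taken for a name from the list of things; names that differ only in an ending like _2 or _b are one class to them, and where a whole thing is asked for, a point or a joint stands for the part that bears it (a point fixed in the world has none). Each returns a list of dicts, best first, with "p" (0 to 1); they miss things now and then, are a little off and sometimes report something else, mostly with a low value. They report only what shows in the picture. A call takes as long as a camera call.
- outline_of(camera, thing): "mask" (384x512 bool, what is visible of it) and "rect" ([left, top, width, height] in pixels, round what is visible of it).
The state is a dict: "clock": time; "joints": joint angles; "dq": joint speeds; "joint_efforts": joint torques, N m; "position": TCP position; "ee_rot": TCP orientation; "force": force on the tool from outside, world axes, zero at the start; "ft_torque": the same for the moment, N m; "width": opening from 0.0 (shut) to 1.0 (fully open).
Only numpy, scipy, OpenCV 4.12 (cv2) and the standard library are available. Lean on these libraries where they do the work, as an engineer would, in place of code of your own. Each camera call takes 0.05 s, during which the arm holds its last target. There are 200 camera calls.

## Working session

There is one attempt and no reset: what is moved stays moved. The work goes in short steps, Python scripts to look and compute and a tool call to move; the robot and the scene stay as the last step left them, time stands still between calls to the robot, and variables do not carry over. Pictures are saved under pics/ and viewed, about 8 in all and at most 12, crops included, and the job is handed in when it is done.

Besides the shell and the picture viewer there is one more tool, called after ">>>" by a JSON object that holds its "method" and its "body". move_arm: Moves the arm, as the interface text tells. Its arguments: {"type":"object","properties":{"series":{"type":"array"},"grip":{"type":"number"},"force":{"type":"number"}},"required":["series"]}

```bash
mkdir -p pics; ls; python3 - <<'E'
from cell import monitor, imaging
import cv2,numpy as np
print(monitor.observe())
for n in ("scene","top"):
    d=imaging.get_image(n); cv2.imwrite(f"pics/{n}0.png",cv2.resize(d["color"][:,:,::-1],(800,600),interpolation=cv2.INTER_CUBIC))
    np.savez(f"{n}0.npz",**d)
    print(n,{k:v for k,v in d.items() if k!="color"}); R=cv2.Rodrigues(np.array(d["rvec"]))[0]; print(-R.T@np.array(d["tvec"]).ravel(), R[2])
E
```

```text
pics
{'clock': 0.0, 'joints': array([ 1.12137316,  0.43521942,  0.02497627,  1.57411705, -0.01158803,
        1.13398394, -0.07510375]), 'dq': array([-1.29940697e-03,  4.98612328e-04, -5.72823947e-05,  5.46536441e-05,
       -1.50557929e-03,  1.32407559e-04,  1.30969025e-03]), 'joint_efforts': array([-1.80342690e-04, -6.67854238e+01,  9.84813273e-01, -3.14465582e+01,
       -6.05922681e-02,  4.28898528e-02,  1.56743963e-04]), 'position': array([ 0.21222159, -0.58734751,  0.24493949]), 'ee_rot': array([-3.09299203e+00, -5.41688247e-01,  6.67613866e-04]), 'force': array([-0.24503641, -0.06500062, -0.3571743 ]), 'ft_torque': array([ 0.02211486, -0.01056459,  0.07145742]), 'width': 0.9995697829119362}
scene {'fx': 436.11920620035096, 'fy': 436.11920620035096, 'cx': 254.39960848412014, 'cy': 188.58550701627559, 'dist_coeffs': array([-0.15228592,  0.        ,  0.        ,  0.        ,  0.        ]), 'rvec': array([ 1.66789899, -2.02701988,  0.68928296]), 'tvec': array([0.04631244, 0.52713963, 1.19216132])}
[-0.30927785  0.09163121  1.26381193] [ 0.60782115 -0.1074514  -0.78677039]
top {'fx': 472.9646933711939, 'fy': 472.9646933711939, 'cx': 256.27938658295017, 'cy': 187.77132345903598, 'dist_coeffs': array([-0.09392563,  0.        ,  0.        ,  0.        ,  0.        ]), 'rvec': array([ 2.10541035, -2.13800204,  0.16879586]), 'tvec': array([-0.03523044,  0.5686271 ,  1.30354851])}
[ 0.33129055 -0.06505798  1.38196625] [ 0.17493006  0.01558996 -0.98445743]
```

View pics/scene0.png

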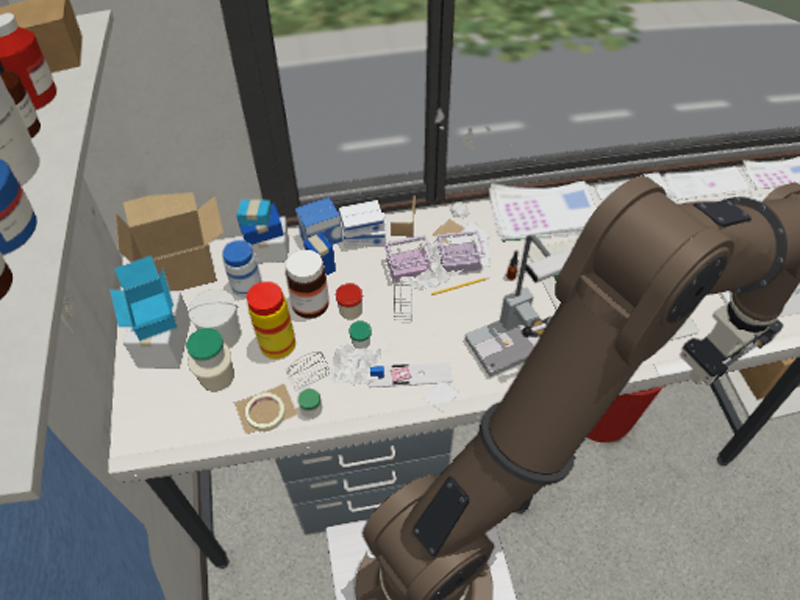

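View pics/top0.png

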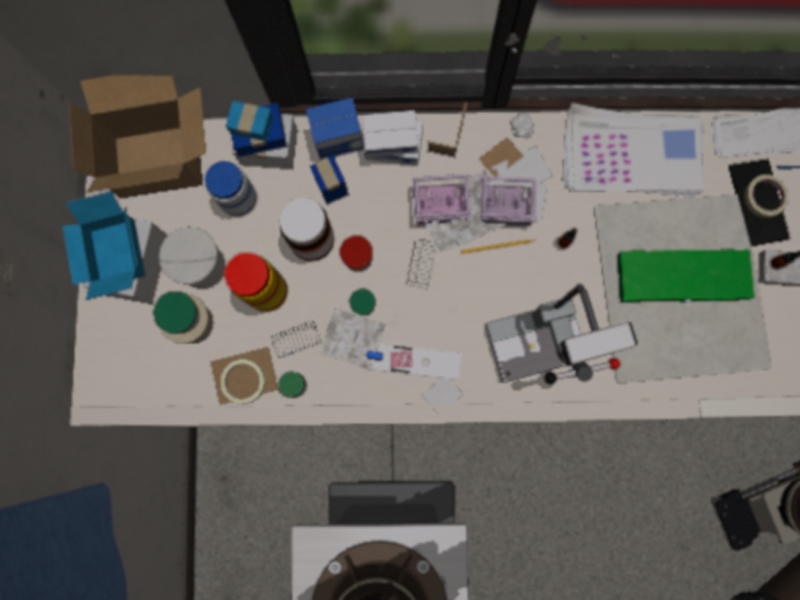

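Scene view: the arm hides half of the stand. The carrier lies at about (410,375), with its blue grip at (377,373). Top view: the carrier runs from (365,357) to (460,362), the bed is around (520,345), the red knob is at (614,364), the black knob at (550,378) and the lamp bar at (600,342). I'll measure from these.

```bash
cat > h.py <<'E'
import numpy as np, cv2
from cell import monitor, imaging, outline_of
def cam(d):
    R=cv2.Rodrigues(np.array(d["rvec"],float))[0]; t=np.array(d["tvec"],float).ravel()
    K=np.array([[d["fx"],0,d["cx"]],[0,d["fy"],d["cy"]],[0,0,1.]])
    return R,t,K,np.array(d["dist_coeffs"],float)
def ray(d,p):
    R,t,K,D=cam(d); q=cv2.undistortPoints(np.array([[p]],float),K,D)[0,0]
    v=R.T@np.array([q[0],q[1],1]); return -R.T@t, v/np.linalg.norm(v)
def atz(d,p,z):
    o,v=ray(d,p); return o+v*(z-o[2])/v[2]
def proj(d,X):
    R,t,K,D=cam(d); return cv2.projectPoints(np.array(X,float).reshape(-1,1,3),np.array(d["rvec"],float),t,K,D)[0].reshape(-1,2)
def tri(d1,p1,d2,p2):
    o1,v1=ray(d1,p1); o2,v2=ray(d2,p2)
    s=np.linalg.lstsq(np.c_[v1,-v2],o2-o1,rcond=None)[0]
    a,b=o1+s[0]*v1,o2+s[1]*v2; return (a+b)/2,np.linalg.norm(a-b)
def cen(m):
    ys,xs=np.nonzero(m); return np.array([xs.mean(),ys.mean()])
def crop(d,x0,y0,x1,y1,s,fn):
    cv2.imwrite(fn,cv2.resize(np.ascontiguousarray(d["color"][y0:y1,x0:x1,::-1]),None,fx=s,fy=s,interpolation=cv2.INTER_CUBIC))
E
python3 - <<'E'
from h import *
d=dict(np.load("top0.npz")); s=dict(np.load("scene0.npz"))
crop(d,225,175,415,255,4.2,"pics/top0c.png")
for c in ("top","scene"):
  for n in ("carrier_grip","carrier_hole","hub","knob_red","knob_black","screw","foot","lamp","pot_mid","bottle_mid","pencil_mid","tape_mid"):
    try:
      r=outline_of(c,n)
      print(c,n,[(round(float(q["p"]),2),[int(v) for v in q["rect"]],np.round(cen(q["mask"]),1),np.round(atz({"top":d,"scene":s}[c],cen(q["mask"]),.02),3)) for q in r[:2]])
    except Exception as e: print(c,n,e)
E
```

```text
top carrier_grip [(0.73, [231, 219, 64, 25], array([266.7, 230.9]), array([ 0.447, -0.072,  0.02 ])), (0.52, [142, 230, 25, 27], array([154.7, 244.6]), array([0.412, 0.253, 0.02 ]))]
top carrier_hole [(0.74, [237, 219, 54, 24], array([265.7, 230.4]), array([ 0.448, -0.069,  0.02 ]))]
top hub [(0.83, [346, 228, 49, 16], array([372.1, 237.3]), array([ 0.423, -0.375,  0.02 ]))]
top knob_red [(0.55, [348, 229, 46, 18], array([372.3, 237.2]), array([ 0.423, -0.375,  0.02 ]))]
top knob_black [(0.85, [348, 229, 48, 15], array([373.5, 236.8]), array([ 0.424, -0.379,  0.02 ]))]
top screw [(0.69, [349, 228, 44, 19], array([371.3, 237.3]), array([ 0.423, -0.373,  0.02 ])), (0.16, [313, 184, 93, 60], array([355.2, 218.1]), array([ 0.479, -0.329,  0.02 ]))]
top foot []
top lamp [(0.56, [311, 177, 94, 69], array([355.6, 217.7]), array([ 0.481, -0.33 ,  0.02 ]))]
top pot_mid [(0.75, [141, 231, 24, 26], array([155., 245.]), array([0.41 , 0.252, 0.02 ])), (0.55, [174, 239, 20, 14], array([186.8, 245.9]), array([0.407, 0.159, 0.02 ]))]
top bottle_mid []
top pencil_mid [(0.51, [175, 236, 21, 18], array
[... 706 characters left out ...]
9, -0.361,  0.02 ]))]
scene screw [(0.49, [335, 202, 14, 11], array([339.1, 210.8]), array([ 0.496, -0.35 ,  0.02 ])), (0.22, [193, 251, 13, 16], array([197.8, 257.9]), array([0.407, 0.156, 0.02 ]))]
scene foot []
scene lamp [(0.63, [299, 151, 65, 86], array([330.9, 201.1]), array([ 0.542, -0.334,  0.02 ]))]
scene pot_mid [(0.8, [189, 252, 17, 15], array([197.8, 257.8]), array([0.407, 0.156, 0.02 ]))]
scene bottle_mid []
scene pencil_mid [(0.64, [284, 185, 6, 0], array([285.5, 185. ]), array([ 0.646, -0.193,  0.02 ]))]
scene tape_mid [(0.79, [159, 249, 22, 28], array([168.7, 262.3]), array([0.408, 0.251, 0.02 ])), (0.69, [189, 250, 17, 22], array([198., 258.]), array([0.407, 0.155, 0.02 ]))]
```

View pics/top0c.png

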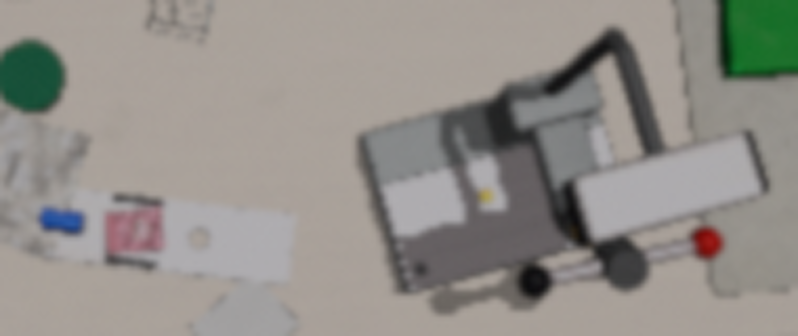

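The crop (x4.2, origin 225,175) shows the grip at (62,220), the hole at (199,238) and the pin at (486,196). Bed left corners are at (360,135) and (402,292); the black, hub and red balls are at (535,281), (625,265) and (708,242). Next I'll convert these to world coordinates.

```bash
python3 - <<'E'
from h import *
d=dict(np.load("top0.npz")); s=dict(np.load("scene0.npz"))
C=lambda x,y:(225+(x+.5)/4.2-.5,175+(y+.5)/4.2-.5)
def wc(d,f,box):
    x0,y0,x1,y1=box; I=d["color"][y0:y1,x0:x1].astype(float); w=np.clip(f(I[...,0],I[...,1],I[...,2]),0,None); w[w<.3*w.max()]=0
    yy,xx=np.mgrid[y0:y1,x0:x1]; return np.array([(w*xx).sum(),(w*yy).sum()])/w.sum()
blue=wc(d,lambda r,g,b:b-np.maximum(r,g)-20,(230,218,250,236)); blues=wc(s,lambda r,g,b:b-np.maximum(r,g)-20,(232,228,252,250))
pin=wc(d,lambda r,g,b:np.minimum(r,g)-b-25,(334,215,348,228)); red=wc(d,lambda r,g,b:r-np.maximum(g,b)-40,(386,225,402,242))
print("px",blue,blues,pin,red)
g,e=tri(d,blue,s,blues); print("grip top-ish tri",g,e, "atz.03",atz(d,blue,.03))
hole=atz(d,C(199,238),.003); grip=atz(d,blue,.03); print("hole",hole,"grip",grip,"dist",np.linalg.norm((hole-grip)[:2]))
ends=[atz(d,C(296,212),.004),atz(d,C(290,282),.004)]; print("plate end",ends)
P=atz(d,pin,.033); print("pin",P)
bl,bf=atz(d,C(360,135),.03),atz(d,C(402,292),.03); xs=(bl-bf); L=np.linalg.norm(xs); xs/=L; print("bed left",bl,bf,L,"yaw deg",np.degrees(np.arctan2(xs[1],xs[0])))
ys=np.array([-xs[1],xs[0],0]); print("pin to left edge",(bl-P)@ys,"to front",(bf-P)@xs)
pp=P-.045*ys; pp[2]=.034
ax=-.5*xs+np.array([0,0,.8660254])
h=C(625,265); o,v=ray(d,h); A=np.c_[v,-ax]; q=np.linalg.lstsq(A,pp-o,rcond=None)[0]; hub=pp+q[1]*ax
print("hub",hub,"L",q[1],"res",o+v*q[0]-hub)
# knobs: intersect rays with plane through hub normal ax
for n,p in (("red",red),("black",C(535,281))):
    o,v=ray(d,p); X=o+v*((hub-o)@ax)/(v@ax); r=X-hub; up=np.cross(ax,ys)
    print(n,X,"r",np.linalg.norm(r),"ang from -ys toward front(deg)",np.degrees(np.arctan2(r@np.cross(ax,ys)*1,-(r@ys))))
lc=[atz(d,C(*c),.31) for c in ((575,180),(590,243),(750,132),(768,188))]; print("lamp",lc)
E
```

```text
px [239.16374269 226.91169591] [240.99436393 236.77858293] [340.225   221.23125] [393.20032573 232.23561346]
grip top-ish tri [0.45889211 0.00592029 0.02147343] 0.003081188727517587 atz.03 [0.45845315 0.00696755 0.03      ]
hole [ 0.44673583 -0.08727367  0.003     ] grip [0.45845315 0.00696755 0.03      ] dist 0.09496684625446095
plate end [array([ 0.46362765, -0.15497261,  0.004     ]), array([ 0.41520334, -0.14953833,  0.004     ])]
pin [ 0.46966887 -0.28259309  0.033     ]
bed left [ 0.5133166  -0.19861602  0.03      ] [ 0.40555688 -0.22365036  0.03      ] 0.11062945080907902 yaw deg 13.078743835887629
pin to left edge 0.07192165567785261 to front -0.04911077601449677
hub [ 0.4096518  -0.34273442  0.15882823] L 0.1441392226337445 res [ 0.00268614 -0.0036923   0.00102822]
red [ 0.42540576 -0.39866214  0.16038097] r 0.05812494383114077 ang from -ys toward front(deg) -3.0626419290659843
black [ 0.40348538 -0.28993683  0.16225833] r 0.05326701596343785 ang from -ys toward front(deg) -172.60039133011566
lamp [array([ 0.44894484, -0.28699714,  0.31      ]), array([ 0.41461674, -0.29345451,  0.31      ]), array([ 0.47344828, -0.3846403 ,  0.31      ]), array([ 0.44254981, -0.39256438,  0.31      ])]
```

Grip distance, left edge and front edge all agree with the text to within 2 mm. I'll go to the carrier, staying high and in front of the lamp.

>>> {"method": "move_arm", "body": {"series": [[0.5, 3, 2.5, 0, 0, 7], [0.5, 3, 2.5, 0, 0, 7], [0.5, 3, 2.5, 0, 0, 7], [0.5, 3, 2.5, 0, 0, 7], [0.5, 4, 0, 0, 0, 7], [0.5, 4, 0, 0, 0, 7], [0.5, 4, 0, 0, 0, 7], [0.5, 4, 0, 0, 0, 7]], "grip": 0.6}}

```text
clock: 2.1
position: [0.2524, -0.3062, 0.3459]
ee_rot: [2.473, 1.937, -0.0]
force: [0.2, -1.0, 0.4]
width: 0.596
```

>>> {"method": "move_arm", "body": {"series": [[2.5, 3.9, -1, 0, 0, 3.5], [2.5, 3.9, -1, 0, 0, 3.5], [2.5, 3.9, -1, 0, 0, 0], [2.5, 3.9, -1, 0, 0, 0], [2.5, 3.9, -1, 0, 0, 0], [2.5, 3.9, -1, 0, 0, 0], [2.8, 4, -1, 0, 0, 0], [2.8, 4, -1, 0, 0, 0]]}}

```text
clock: 2.9
position: [0.4593, 0.0077, 0.2657]
ee_rot: [2.356, 2.077, 0.001]
force: [0.7, -1.2, 1.1]
width: 0.598
```

>>> {"method": "move_arm", "body": {"series": [[0, 0, -4, 0, 0, 0], [0, 0, -4, 0, 0, 0], [0, 0, -4, 0, 0, 0], [0, 0, -4, 0, 0, 0], [0, 0, 0, 0, 0, 0], [0, 0, 0, 0, 0, 0]]}}

```text
clock: 3.5
position: [0.4584, 0.0065, 0.1063]
ee_rot: [-2.354, -2.079, 0.001]
force: [0.8, 0.6, 0.6]
width: 0.597
```

```bash
python3 - <<'E'
from h import *
print(monitor.observe()["position"],monitor.observe()["joints"])
s=imaging.get_image("scene"); np.savez("scene1.npz",**s); crop(s,200,130,400,280,4,"pics/s1.png")
E
```

```text
[0.45839672 0.00647674 0.10627304] [ 0.34317865  0.42346826 -0.60297444  2.08907181  0.3561771   0.73010639
 -0.61198672]
```

View pics/s1.png

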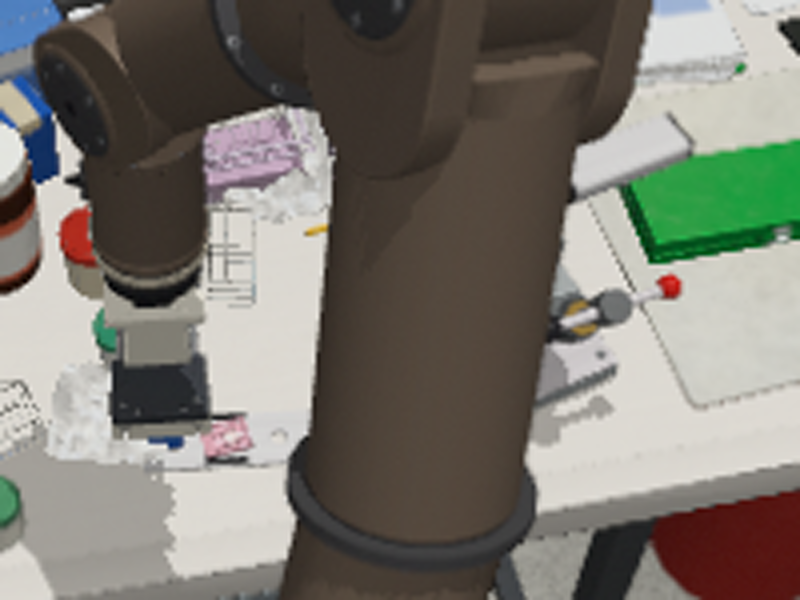

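The scene crop shows the gripper above the blue grip at (165,440), with the arm hiding the left part of the stand. The red ball is at (668,286) and the hub at (613,305). I'll descend and grip, then triangulate red and hub.

>>> {"method": "move_arm", "body": {"series": [[0, 0, -3, 0, 0, 0], [0, 0, -3, 0, 0, 0], [0, 0, -1.7, 0, 0, 0], [0, 0, 0, 0, 0, 0]]}}

```text
clock: 3.95
position: [0.459, 0.006, 0.0292]
ee_rot: [2.355, 2.078, 0.0]
force: [-0.1, 0.3, 0.0]
width: 0.6
```

>>> {"method": "move_arm", "body": {"series": [[0, 0, 0, 0, 0, 0], [0, 0, 0, 0, 0, 0], [0, 0, 0, 0, 0, 0], [0, 0, 0, 0, 0, 0], [0, 0, 0, 0, 0, 0]], "grip": 0, "force": 45}}

```text
clock: 4.45
position: [0.4587, 0.0061, 0.0292]
ee_rot: [2.355, 2.078, 0.001]
force: [0.2, -0.5, 0.0]
width: 0.214
```

```bash
python3 - <<'E'
from h import *
d=dict(np.load("top0.npz")); s=dict(np.load("scene1.npz"))
S=lambda x,y:(200+(x+.5)/4-.5,130+(y+.5)/4-.5); C=lambda x,y:(225+(x+.5)/4.2-.5,175+(y+.5)/4.2-.5)
print("red",tri(d,(393.2,232.24),s,S(669,286))); print("hub",tri(d,C(625,265),s,S(613,305)))
print("bed front right?",atz(s,S(614,372),.03))
E
```

```text
red (array([ 0.42559028, -0.39986052,  0.15695958]), np.float64(0.0005325869534287896))
hub (array([ 0.41181369, -0.34605368,  0.16478298]), np.float64(0.0015409043290558833))
bed front right? [ 0.43275096 -0.37876092  0.03      ]
```

>>> {"method": "move_arm", "body": {"series": [[0, 0, 0, 0, 0, 0], [0, 0, 0, 0, 0, 0], [0, 0, 0, 0, 0, 0]]}}

```text
clock: 4.75
position: [0.4585, 0.0061, 0.029]
ee_rot: [2.355, 2.079, -0.0]
force: [-2.3, -0.4, 7.2]
width: 0.148
```

>>> {"method": "move_arm", "body": {"series": [[0, 0, 1, 0, 0, 0], [0, 0, 3, 0, 0, 0], [0, 0, 3, 0, 0, 0], [-2.2, -2.7, 0, 0, 0, 7], [-2.2, -2.7, 0, 0, 0, 7], [0, 0, 0, 0, 0, 6.5], [0, 0, 0, 0, 0, 0], [0, 0, 0, 0, 0, 0]]}}

```text
clock: 5.55
position: [0.4149, -0.0475, 0.0991]
ee_rot: [1.952, 2.461, 0.001]
force: [0.4, -0.4, -1.8]
width: 0.15
```

```bash
python3 - <<'E'
from h import *
o=monitor.observe();print(o["position"],o["ee_rot"],o["width"],o["force"],o["ft_torque"])
for n,b in (("top",(225,175,415,275)),("scene",(215,200,335,280))):
    s=imaging.get_image(n); np.savez(n+"2.npz",**s); crop(s,*b,4.2 if n=="top" else 6,f"pics/{n}2.png")
a=cv2.imread("pics/top2.png");b=cv2.imread("pics/scene2.png"); print(a.shape,b.shape)
w=800; pad=lambda i:cv2.copyMakeBorder(i,0,0,0,w-i.shape[1],cv2.BORDER_CONSTANT)
v=np.vstack([pad(a[:300]),pad(b[:300])]);cv2.imwrite("pics/v2.png",v)
E
```

```text
[ 0.41487292 -0.04747575  0.09910756] [1.95175709e+00 2.46139496e+00 1.46780138e-03] 0.14974840048341406 [ 0.44298632 -0.41450156 -1.82189002] [ 0.10018043 -0.10728996 -0.03670544]
(420, 798, 3) (480, 720, 3)
```

View pics/v2.png

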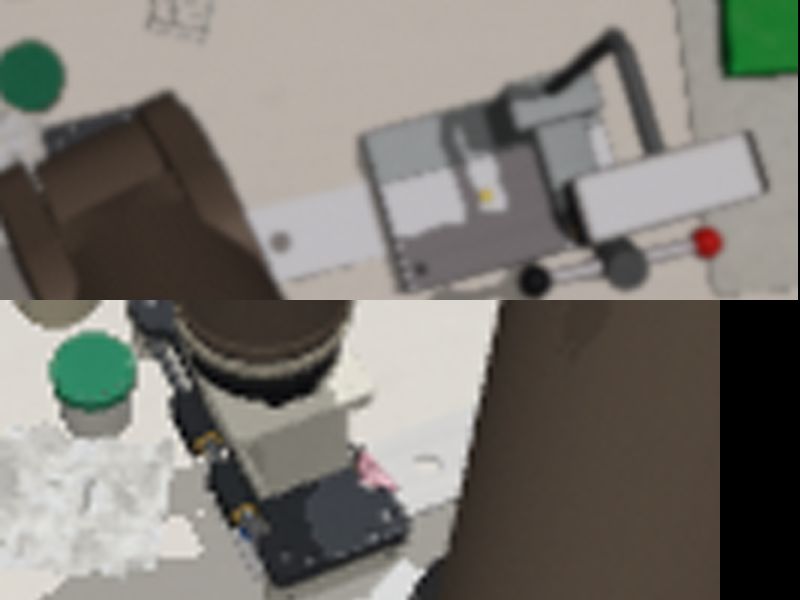

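In the top half the hole is at (280,241) and the pin at (486,196). In the lower half, the scene view, the hole is at (428,162). The plate is level in the hand and lined up with the bed. I'll triangulate.

```bash
python3 - <<'E'
from h import *
d=dict(np.load("top2.npz")); s=dict(np.load("scene2.npz"))
C=lambda x,y:(225+(x+.5)/4.2-.5,175+(y+.5)/4.2-.5); S=lambda x,y:(215+(x+.5)/6-.5,200+(y+.5)/6-.5)
print(tri(d,C(280,241),s,S(428,162)))
T=np.array([.4149,-.0475]); P=np.array([.4697,-.2826])
for z in (.065,.07,.074):
    H=atz(d,C(280,241),z); r=H[:2]-T; print(z,H,np.linalg.norm(r),"yaw",np.degrees(np.arctan2(r[0],-r[1])),"shift to pin",(P-H[:2])*100)
# plate long edges yaw (top view), z~.072
for a,b in (((250,210),(360,184)),((285,284),(398,256))):
    A,B=atz(d,C(*a),.072),atz(d,C(*b),.072); v=B-A; print("edge yaw",np.degrees(np.arctan2(v[0],-v[1])))
E
```

```text
(array([ 0.43786275, -0.14089397,  0.07092569]), np.float64(0.0027822746711282597))
0.065 [ 0.43868648 -0.13988094  0.065     ] 0.0953940995136357 yaw 14.43902673092381 shift to pin [  3.10135218 -14.27190621]
0.07 [ 0.43827874 -0.13959686  0.07      ] 0.0950178819382512 yaw 14.243637916649433 shift to pin [  3.14212617 -14.30031353]
0.074 [ 0.43795255 -0.13936961  0.074     ] 0.0947177091568587 yaw 14.086210736583286 shift to pin [  3.17474536 -14.32303939]
edge yaw 12.350776006389527
edge yaw 12.871257543074694
```

>>> {"method": "move_arm", "body": {"series": [[0, 0, -1.6, 0, 0, 0], [0, 0, -1.6, 0, 0, 0], [0, 0, 0, 0, 0, 0], [0.44, -2, 0, 0, 0, 0], [0.44, -2, 0, 0, 0, 0], [0.44, -2, 0, 0, 0, 0], [0, 0, 0, 0, 0, 0], [0, 0, 0, 0, 0, 0]]}}

```text
clock: 6.45
position: [0.428, -0.1076, 0.0672]
ee_rot: [1.949, 2.463, 0.001]
force: [-0.5, 0.5, -2.6]
width: 0.15
```

>>> {"method": "move_arm", "body": {"series": [[0.44, -2, 0, 0, 0, 0], [0.44, -2, 0, 0, 0, 0], [0.44, -2, 0, 0, 0, 0], [0.44, -2, 0, 0, 0, 0], [0.1, -0.3, 0, 0, 0, 0], [0, 0, 0, 0, 0, 0], [0, 0, 0, 0, 0, 0]]}}

```text
clock: 7.15
position: [0.4461, -0.1892, 0.0669]
ee_rot: [-1.946, -2.466, -0.001]
force: [-1.0, 0.3, -1.8]
width: 0.149
```

```bash
python3 - <<'E'
from h import *
o=monitor.observe();print(o["position"],o["force"],o["ft_torque"])
s=imaging.get_image("top"); np.savez("top3.npz",**s); crop(s,285,175,415,262,6,"pics/top3.png")
E
```

```text
[ 0.44614917 -0.18921201  0.0668917 ] [-1.04417161  0.33315515 -1.84921885] [ 0.10184023 -0.14430274 -0.04593913]
```

View pics/top3.png

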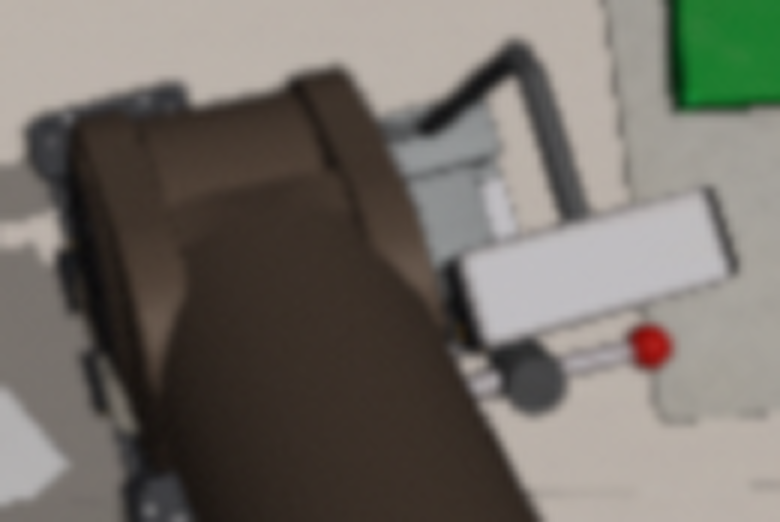

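The hole is hidden by the arm. The TCP is within 1.4 mm of the computed seat, so I'll nudge and lower gently while watching the force.

>>> {"method": "move_arm", "body": {"series": [[0, -0.15, 0, 0, 0, 0], [0, 0, -0.3, 0, 0, 0], [0, 0, -0.2, 0, 0, 0], [0, 0, -0.1, 0, 0, 0], [0, 0, -0.1, 0, 0, 0], [0, 0, -0.1, 0, 0, 0], [0, 0, 0, 0, 0, 0]]}}

```text
clock: 7.9
position: [0.4462, -0.1922, 0.059]
ee_rot: [1.948, 2.465, -0.0]
force: [-2.0, 0.9, 2.2]
width: 0.148
```

>>> {"method": "move_arm", "body": {"series": [[-0.05, 0.15, -0.05, 0, 0, 0], [0, 0, 0, 0, 0, 0], [0, 0, 0, 0, 0, 0]]}}

```text
clock: 8.2
position: [0.4462, -0.192, 0.0588]
ee_rot: [1.948, 2.462, -0.001]
force: [-0.8, -3.3, 5.1]
width: 0.147
```

```bash
python3 - <<'E'
from h import *
o=monitor.observe();print(o["position"],o["force"],o["ft_torque"])
E
```

```text
[ 0.44621052 -0.19197332  0.05881573] [-0.7883598  -3.28432769  5.06895987] [-0.92197536  0.02681588  0.01974969]
```

>>> {"method": "move_arm", "body": {"series": [[-0.09, 0.39, 0, 0, 0, 0], [0, 0, 0, 0, 0, 0], [0, 0, 0, 0, 0, 0]]}}

```text
clock: 8.5
position: [0.4462, -0.1898, 0.0588]
ee_rot: [1.948, 2.459, -0.001]
force: [2.7, -10.3, -1.3]
width: 0.151
```

```bash
python3 - <<'E'
from h import *
o=monitor.observe();print(o["position"],o["force"],o["ft_torque"])
E
```

```text
[ 0.44619661 -0.18983214  0.05881307] [  2.65761813 -10.26878701  -1.26293366] [-2.32123981 -0.7380509   0.07478541]
```

The pin resists a 4 mm pull with 10 N at almost no normal force, so the hole is engaged. I'll centre it and release.

>>> {"method": "move_arm", "body": {"series": [[0.07, -0.32, 0, 0, 0, 0], [0, 0, 0, 0, 0, 0], [0, 0, 0, 0, 0, 0]]}}

```text
clock: 8.8
position: [0.4464, -0.1903, 0.0589]
ee_rot: [1.947, 2.463, 0.001]
force: [-0.2, -0.7, 6.9]
width: 0.154
```

>>> {"method": "move_arm", "body": {"series": [[0, 0, 0, 0, 0, 0], [0, 0, 0, 0, 0, 0], [0, 0, 0, 0, 0, 0], [0, 0, 0, 0, 0, 0]], "grip": 0.45}}

```text
clock: 9.2
position: [0.4454, -0.19, 0.0581]
ee_rot: [-1.948, -2.465, -0.0]
force: [-0.4, -0.4, -0.6]
width: 0.429
```

>>> {"method": "move_arm", "body": {"series": [[0, 0, 2, 0, 0, 0], [0, 0, 4, 0, 0, 0], [-1, 1, 4, 0, 0, 0], [-2, 2, 4, 0, 0, 0], [-3, 2, 3, 0, 0, 0], [-3, 2, 3, 0, 0, 0], [-3, 2, 3, 0, 0, 0], [-3, 2, 3, 0, 0, 0]]}}

```text
clock: 10.0
position: [0.2944, -0.0787, 0.3189]
ee_rot: [-1.947, -2.465, -0.001]
force: [-0.5, -1.7, 1.4]
width: 0.448
```

```bash
python3 - <<'E'
from h import *
o=monitor.observe();print(o["position"],o["force"],o["joints"])
for n,b in (("top",(285,175,415,262)),("scene",(270,160,400,247))):
    s=imaging.get_image(n); np.savez(n+"4.npz",**s); crop(s,*b,4.5,f"pics/{n}4.png")
cv2.imwrite("pics/v4.png",np.vstack([cv2.imread("pics/top4.png")[:300],cv2.imread("pics/scene4.png")[:300]]))
E
```

```text
[ 0.29439617 -0.0787461   0.31890747] [-0.46864289 -1.70991464  1.44055018] [ 1.11087032 -0.17844376 -0.82329886  2.06114509 -0.1403805   1.20592516
  0.5799591 ]
```

View pics/v4.png

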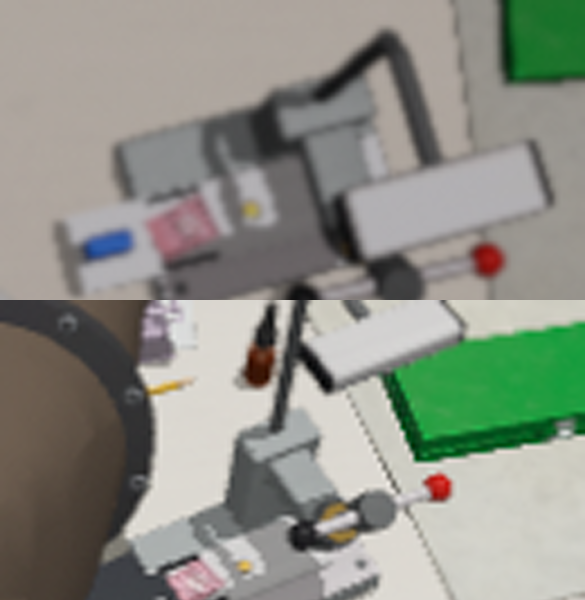

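The view shows the carrier seated with the brass pin visible in its hole, at top (252,209) and scene (245,267). Red, hub and black are at top (489,260), (398,280), (303,297) and scene (438,188), (376,210), (303,235). I'll fit the handle geometry from these.

```bash
cat > fit.py <<'E'
from h import *
from scipy.optimize import least_squares
psi=np.radians(13.3)
def frame(psi=psi):
    xs=np.array([np.cos(psi),np.sin(psi),0]); ys=np.array([-np.sin(psi),np.cos(psi),0]); ax=-.5*xs+np.array([0,0,np.sqrt(.75)])
    f=np.cross(ys,ax)*-1  # toward front within bar plane
    if f@xs>0: f=-f
    return xs,ys,ax,f
def knob(hub,th,sgn=1):  # th: angle of the red knob from -ys (right) turning clockwise toward front
    xs,ys,ax,f=frame(); return hub+sgn*.055*(-ys*np.cos(th)+f*np.sin(th))
E
python3 - <<'E'
from fit import *
d=dict(np.load("top4.npz")); s=dict(np.load("scene4.npz"))
T=lambda x,y:(285+(x+.5)/4.5-.5,175+(y+.5)/4.5-.5); S=lambda x,y:(270+(x+.5)/4.5-.5,160+(y+.5)/4.5-.5)
pt={"r":(T(489,260),S(438,188)),"b":(T(303,297),S(303,235))}
for k in pt: print(k,tri(d,pt[k][0],s,pt[k][1]))
print("pin",tri(d,T(252,209),s,S(245,267)))
def res(p):
    o=[]
    for k,g in (("r",1),("b",-1)):
        X=knob(p[:3],p[3],g); o+=list(proj(d,X)[0]-pt[k][0])+list(proj(s,X)[0]-pt[k][1])
    return o
q=least_squares(res,[.41,-.345,.16,0]); print(q.x,np.round(q.fun,2))
xs,ys,ax,f=frame(); P=np.array([.4697,-.2826,.034]); pp=P-.045*ys
w=q.x[:3]-pp; L=w@ax; print("L",L,"offaxis",w-L*ax,"f",f,"ax",ax)
for a in (0,45,90,135,180): print(a,knob(q.x[:3],q.x[3]+np.radians(a)))
cols=[(r,proj(dd,(.4697,-.2826,.034))) for r,dd in (("t",d),("s",s))]; print(cols)
E
```

```text
r (array([ 0.42530251, -0.40029126,  0.15582206]), np.float64(0.00040957378059031167))
b (array([ 0.40584   , -0.29242984,  0.15610055]), np.float64(0.0028499526743331854))
pin (array([ 0.47074692, -0.28595628,  0.02494985]), np.float64(0.0019002118634317234))
[ 0.41558246 -0.34622364  0.15607608  0.05534294] [-0.07 -0.08 -0.18  0.16  0.56  0.22 -0.44 -0.16]
L 0.1393723105536857 offaxis [ 0.00334731 -0.0037993   0.00137612] f [-0.84279763 -0.19922892 -0.5       ] ax [-0.48658944 -0.11502487  0.8660254 ]
0 [ 0.42565177 -0.40027264  0.15455493]
45 [ 0.38948069 -0.39008484  0.1355848 ]
90 [ 0.36859968 -0.35420374  0.12861818]
135 [ 0.37524053 -0.313648    0.13773603]
180 [ 0.40551315 -0.29217463  0.15759723]
[('t', array([[340.28163   , 221.18362825]])), ('s', array([[323.22671804, 217.87233965]]))]
```

>>> {"method": "move_arm", "body": {"series": [[0, -4.2, 0, 0, 0, 0], [0, -4.2, 0, 0, 0, 0], [0, -4.2, 0, 1.75, -7.4, 0], [0, -4.2, 0, 1.75, -7.4, 0], [0, -4.2, -1, 1.75, -7.4, 0], [0, -4.2, -1, 1.75, -7.4, 0], [0, -4.2, -1, 1.75, -7.4, 0], [0, -4.2, 0, 0, 0, 0]]}}

```text
clock: 10.9
position: [0.2938, -0.3946, 0.2869]
ee_rot: [1.675, 2.119, 0.67]
force: [0.6, 0.3, 0.7]
width: 0.454
```

```bash
python3 - <<'E'
from fit import *
o=monitor.observe();R=cv2.Rodrigues(o["ee_rot"])[0];print(o["position"],o["force"],o["joints"],"z",R[:,2],"y",R[:,1])
E
```

```text
[ 0.29379422 -0.39455345  0.28688036] [0.60767429 0.27554226 0.70141698] [ 1.45093789  0.20049693 -0.25747158  1.97626893 -0.66295406  1.0068094
  1.8067646 ] z [ 0.54790947  0.14372659 -0.82409822] y [0.80295872 0.18595166 0.56628551]
```

>>> {"method": "move_arm", "body": {"series": [[2.9, -0.6, -2.2, 0.8, -3.4, 0], [2.9, -0.6, -2.2, 0, 0, 0], [2.9, -0.6, -2.2, 0, 0, 0], [0, 0, 0, 0, 0, 0], [0, 0, 0, 0, 0, 0]]}}

```text
clock: 11.4
position: [0.3843, -0.4102, 0.2232]
ee_rot: [1.638, 2.085, 0.724]
force: [0.1, -0.1, 0.3]
width: 0.451
```

```bash
python3 - <<'E'
from fit import *
o=monitor.observe();R=cv2.Rodrigues(o["ee_rot"])[0];print(o["position"],o["force"],o["joints"],"z",R[:,2],"y",R[:,1])
K=np.array([.4255,-.4003,.1555]); v=K-o["position"]; print("to knob cm",100*v,"in tool",100*R.T@v)
for n,b in (("top",(325,175,415,262)),("scene",(310,160,400,247))):
    s=imaging.get_image(n); np.savez(n+"5.npz",**s); crop(s,*b,4.4,f"pics/{n}5.png"); print(n,"TCP px in crop",(proj(s,o["position"])[0]-np.array(b[:2]))*4.4)
cv2.imwrite("pics/v5.png",np.hstack([cv2.imread("pics/top5.png"),cv2.imread("pics/scene5.png")]))
E
```

```text
[ 0.38432028 -0.4101955   0.22316958] [ 0.05328086 -0.05125855  0.30434601] [ 1.35599961  0.36472924 -0.32409656  1.97518334 -0.77001086  0.79875257
  1.84617574] z [ 0.5929263   0.15620799 -0.78996042] y [0.76853133 0.1831089  0.61305034]
to knob cm [ 4.11797224  0.9895495  -6.7669585 ] in tool [-0.10723992 -0.80250021  7.94185897]
top TCP px in crop [354.74737995 315.85329938]
scene TCP px in crop [302.8276778  168.51929314]
```

View pics/v5.png

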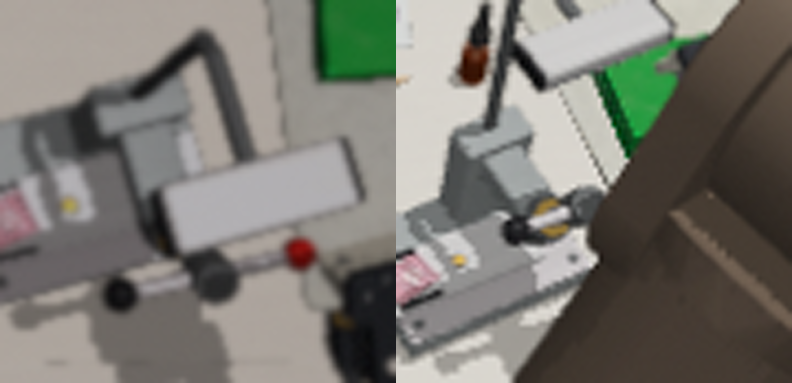

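The top half shows the gripper coming in from the lower right of the red ball at (300,252). The lamp's near edge, (165,250)-(365,200), is clear. I'll correct sideways, then go in along the tool axis.

>>> {"method": "move_arm", "body": {"series": [[-0.6, -0.15, -0.5, 0, 0, 0], [1.2, 0.31, -1.57, 0, 0, 0], [1.2, 0.31, -1.57, 0, 0, 0], [0, 0, 0, 0, 0, 0]]}}

```text
clock: 11.9
position: [0.4017, -0.4052, 0.1872]
ee_rot: [1.638, 2.084, 0.723]
force: [1.2, -0.3, -0.5]
width: 0.45
```

>>> {"method": "move_arm", "body": {"series": [[1.2, 0.31, -1.57, 0, 0, 0], [1.1, 0.3, -1.5, 0, 0, 0], [0, 0, 0, 0, 0, 0]]}}

```text
clock: 12.2
position: [0.4248, -0.3995, 0.1571]
ee_rot: [1.637, 2.084, 0.723]
force: [-0.6, -0.3, 0.3]
width: 0.452
```

```bash
python3 - <<'E'
from fit import *
o=monitor.observe();R=cv2.Rodrigues(o["ee_rot"])[0];print(o["position"],o["force"],o["ft_torque"],o["joints"])
K=np.array([.4255,-.4003,.1555]); v=K-o["position"]; print("to knob cm",100*v,"in tool",100*R.T@v)
E
```

```text
[ 0.42481795 -0.39947081  0.15706201] [-0.60660689 -0.30428108  0.30470395] [-0.15227793  0.58855507  0.00573042] [ 1.30608858  0.47826413 -0.37754812  2.01930601 -0.84850625  0.6172213
  1.91879732]
to knob cm [ 0.06820452 -0.08291876 -0.156201  ] in tool [-0.09840016 -0.05863198  0.151016  ]
```

No contact so far. Closing on the red knob.

>>> {"method": "move_arm", "body": {"series": [[0, 0, 0, 0, 0, 0], [0, 0, 0, 0, 0, 0], [0, 0, 0, 0, 0, 0], [0, 0, 0, 0, 0, 0], [0, 0, 0, 0, 0, 0], [0, 0, 0, 0, 0, 0]], "grip": 0, "force": 20}}

```text
clock: 12.8
position: [0.425, -0.4011, 0.1585]
ee_rot: [1.636, 2.081, 0.72]
force: [-3.9, -0.5, 6.8]
width: 0.227
```

```bash
cat >> fit.py <<'E'
def rows(o,hub,th0,dth,n,sgn=1,extra=0.0):
    """relative rows (cm, deg) carrying the ball from th0 by dth clockwise in n rows; extra radial/none"""
    xs,ys,ax,f=frame(); out=[]; prev=knob(hub,th0,sgn)
    for i in range(1,n+1):
        X=knob(hub-ax*.0024*dth*i/n,th0+dth*i/n,sgn); r=-np.degrees(dth/n)*ax
        out.append([round(float(v),2) for v in np.r_[(X-prev)*100,r]]); prev=prev+np.array(out[-1][:3])/100
    return out
E
python3 - <<'E'
from fit import *
o=monitor.observe();print(o["position"],o["force"],o["ft_torque"],o["width"])
hub=np.array([.4150,-.3455,.1560]); xs,ys,ax,f=frame(); v=o["position"]-hub; th=np.arctan2(v@f,-v@ys); print(np.degrees(th),np.hypot(v@f,v@ys),v@ax)
r=rows(o,hub,th,np.radians(176),24)
for i in range(0,24,6): print(r[i:i+6])
E
```

```text
[ 0.42498004 -0.40113645  0.15850691] [-3.88611416 -0.47464198  6.82600368] [-0.03660018  0.36582213  0.08062037] 0.22733774914313093
1.4410007635757962 0.05645798307802887 0.0037144385399776863
[[-0.59, -0.08, -0.38, 3.57, 0.84, -6.35], [-0.6, 0.02, -0.37, 3.57, 0.84, -6.35], [-0.6, 0.1, -0.35, 3.57, 0.84, -6.35], [-0.58, 0.19, -0.34, 3.57, 0.84, -6.35], [-0.57, 0.28, -0.32, 3.57, 0.84, -6.35], [-0.53, 0.35, -0.29, 3.57, 0.84, -6.35]]
[[-0.5, 0.43, -0.26, 3.57, 0.84, -6.35], [-0.45, 0.5, -0.22, 3.57, 0.84, -6.35], [-0.39, 0.55, -0.18, 3.57, 0.84, -6.35], [-0.33, 0.61, -0.14, 3.57, 0.84, -6.35], [-0.26, 0.65, -0.1, 3.57, 0.84, -6.35], [-0.19, 0.67, -0.05, 3.57, 0.84, -6.35]]
[[-0.12, 0.7, -0.01, 3.57, 0.84, -6.35], [-0.03, 0.7, 0.04, 3.57, 0.84, -6.35], [0.04, 0.7, 0.08, 3.57, 0.84, -6.35], [0.12, 0.68, 0.12, 3.57, 0.84, -6.35], [0.2, 0.66, 0.17, 3.57, 0.84, -6.35], [0.27, 0.62, 0.19, 3.57, 0.84, -6.35]]
[[0.33, 0.57, 0.23, 3.57, 0.84, -6.35], [0.41, 0.51, 0.26, 3.57, 0.84, -6.35], [0.46, 0.46, 0.29, 3.57, 0.84, -6.35], [0.51, 0.37, 0.3, 3.57, 0.84, -6.35], [0.55, 0.3, 0.31, 3.57, 0.84, -6.35], [0.59, 0.22, 0.33, 3.57, 0.84, -6.35]]
```

Both pads are on the ball (width about 21 mm). I'll turn about the tool's own, more leaning axis so that the body stays in front of the lamp all the way. First four rows:

>>> {"method": "move_arm", "body": {"series": [[-0.59, -0.08, -0.38, 4.35, 1.15, -5.79], [-0.6, 0.02, -0.37, 4.35, 1.15, -5.79], [-0.6, 0.1, -0.35, 4.35, 1.15, -5.79], [-0.58, 0.19, -0.34, 4.35, 1.15, -5.79]]}}

```text
clock: 13.2
position: [0.4013, -0.3982, 0.1441]
ee_rot: [2.201, 1.661, 0.871]
force: [-2.7, 1.5, 7.1]
width: 0.224
```

```bash
cat > st.py <<'E'
from fit import *
o=monitor.observe(); R=cv2.Rodrigues(o["ee_rot"])[0]; print("F",o["force"],"T",o["ft_torque"],"w",o["width"],"q",np.round(o["joints"],2),"t",o["clock"])
hub=np.array([.4150,-.3455,.1560]); xs,ys,ax,f=frame(); v=o["position"]-hub; th=np.degrees(np.arctan2(v@f,-v@ys))
rad=(f*(v@f)+ys*(v@ys)); rad/=np.linalg.norm(rad)
print("th",th,"r",np.hypot(v@f,v@ys),"ax",v@ax,"Frad",o["force"]@rad,"Fax",o["force"]@ax,"jaw angle",np.degrees(np.arctan2(R[:,1]@ys,-R[:,1]@f)),"z",R[:,2])
E
python3 st.py
```

```text
F [-2.66444744  1.46730499  7.13378012] T [0.21944477 0.06015684 0.27634221] w 0.22384508055859642 q [ 1.26  0.47 -0.27  2.06 -0.94  0.65  1.54] t 13.2
th 30.18071601204502 r 0.055723034030605335 ax 0.002386593468389446 Frad -2.5754672272396353 Fax 7.305750225903995 jaw angle -29.667600919651928 z [ 0.59339611  0.15246879 -0.79033811]
```

>>> {"method": "move_arm", "body": {"series": [[-0.57, 0.28, -0.32, 4.35, 1.15, -5.79], [-0.53, 0.35, -0.29, 4.35, 1.15, -5.79], [-0.5, 0.43, -0.26, 4.35, 1.15, -5.79], [-0.45, 0.5, -0.22, 4.35, 1.15, -5.79], [-0.39, 0.55, -0.18, 4.35, 1.15, -5.79], [-0.33, 0.61, -0.14, 4.35, 1.15, -5.79], [-0.26, 0.65, -0.1, 4.35, 1.15, -5.79], [-0.19, 0.67, -0.05, 4.35, 1.15, -5.79]]}}

```text
clock: 14.0
position: [0.3694, -0.3584, 0.1284]
ee_rot: [-2.876, -0.39, -0.983]
force: [1.0, -1.2, 4.1]
width: 0.225
```

```bash
python3 st.py
```

```text
F [ 0.95779719 -1.23625539  4.09334479] T [-0.47794782  0.13216104 -0.21173921] w 0.2247067693631207 q [ 1.15  0.43 -0.1   2.2  -1.12  0.67  0.73] t 14.0
th 87.88562619161608 r 0.054805978449689985 ax -0.00019204879330992242 Frad -2.5533115139966083 Fax 3.221086693368831 jaw angle -88.04869753224624 z [ 0.59135175  0.15393654 -0.79158489]
```

>>> {"method": "move_arm", "body": {"series": [[-0.12, 0.7, -0.01, 4.35, 1.15, -5.79], [-0.03, 0.7, 0.04, 4.35, 1.15, -5.79], [0.04, 0.7, 0.08, 4.35, 1.15, -5.79], [0.12, 0.68, 0.12, 4.35, 1.15, -5.79]]}}

```text
clock: 14.4
position: [0.3689, -0.3305, 0.1303]
ee_rot: [-2.747, 0.335, -0.876]
force: [-3.1, -1.9, 3.4]
width: 0.224
```

```bash
python3 st.py
```

```text
F [-3.13409373 -1.91477553  3.41236152] T [-0.55466081  0.78990263 -0.18159865] w 0.22378652310008676 q [ 1.07  0.4  -0.03  2.26 -1.19  0.67  0.26] t 14.4
th 117.3467006817067 r 0.05483196119604938 ax -0.0015890542732176823 Frad 0.6447553607758678 Fax 4.7004554673657335 jaw angle -117.20841152858365 z [ 0.59034654  0.15565517 -0.79199901]
```

>>> {"method": "move_arm", "body": {"series": [[0.2, 0.66, 0.17, 4.35, 1.15, -5.79], [0.27, 0.62, 0.19, 4.35, 1.15, -5.79], [0.33, 0.57, 0.23, 4.35, 1.15, -5.79], [0.41, 0.51, 0.26, 4.35, 1.15, -5.79]]}}

```text
clock: 14.8
position: [0.3806, -0.3057, 0.1384]
ee_rot: [-2.469, 0.977, -0.727]
force: [-6.0, 1.2, 3.1]
width: 0.224
```

```bash
python3 st.py
```

```text
F [-5.99469664  1.18866326  3.05379974] T [-0.06263566  1.35780752  0.19249037] w 0.2243484169810126 q [ 0.98  0.36  0.02  2.29 -1.24  0.67 -0.25] t 14.8
th 147.36873555569375 r 0.05535098798153795 ax -0.0031207438814493133 Frad 3.9089089842208184 Fax 5.424898381971201 jaw angle -146.5740960842142 z [ 0.59018832  0.15929836 -0.79139231]
```

>>> {"method": "move_arm", "body": {"series": [[0.46, 0.46, 0.29, 4.35, 1.15, -5.79], [0.51, 0.37, 0.3, 4.35, 1.15, -5.79], [0.55, 0.3, 0.31, 4.35, 1.15, -5.79], [0.59, 0.22, 0.33, 4.35, 1.15, -5.79], [0, 0, 0, 0, 0, 0]]}}

```text
clock: 15.3
position: [0.4028, -0.2906, 0.1512]
ee_rot: [-2.075, 1.516, -0.548]
force: [-2.6, 3.4, 2.9]
width: 0.225
```

```bash
python3 st.py
```

```text
F [-2.62041221  3.37235985  2.94358442] T [0.7590791  0.56680613 0.56041251] w 0.22475407155267432 q [ 0.88  0.33  0.06  2.29 -1.25  0.67 -0.82] t 15.3
th 178.22456809185687 r 0.05621978364128983 ax -0.004545708697969215 Frad 3.884877642412692 Fax 3.436378542080463 jaw angle -176.01457684908806 z [ 0.59210376  0.16337453 -0.78912731]
```

The first half turn is done with low forces. Releasing, backing off along the tool axis and unwinding the wrist.

>>> {"method": "move_arm", "body": {"series": [[0, 0, 0, 0, 0, 0], [0, 0, 0, 0, 0, 0], [0, 0, 0, 0, 0, 0], [0, 0, 0, 0, 0, 0], [-0.9, -0.25, 1.2, 0, 0, 0], [-2, -0.55, 2.7, 0, 0, 0], [-2.4, -0.65, 3.2, 0, 0, 0], [-2.4, -0.65, 3.2, 0, 0, 0]], "grip": 0.45}}

```text
clock: 16.1
position: [0.3243, -0.3136, 0.2546]
ee_rot: [-2.079, 1.515, -0.55]
force: [1.3, -0.6, 0.0]
width: 0.451
```

>>> {"method": "move_arm", "body": {"series": [[0, -1.4, 0, -5.03, -1.35, 6.7], [0, -1.4, 0, -5.03, -1.35, 6.7], [0, -1.4, 0, -5.03, -1.35, 6.7], [0, -1.4, 0, -5.03, -1.35, 6.7], [0, -1.4, 0, -5.03, -1.35, 6.7], [0, -1.4, 0, -5.03, -1.35, 6.7], [0, -1.4, 0, -5.03, -1.35, 6.7], [0, -1, 0, -5.03, -1.35, 6.7]]}}

```text
clock: 16.9
position: [0.3253, -0.4226, 0.2535]
ee_rot: [-2.804, 0.098, -0.918]
force: [0.2, 0.9, 0.6]
width: 0.451
```

>>> {"method": "move_arm", "body": {"series": [[0, 0, 0, -5.03, -1.35, 6.7], [0, 0, 0, -5.03, -1.35, 6.7], [0, 0, 0, -5.03, -1.35, 6.7], [0, 0, 0, -5.03, -1.35, 6.7], [0, 0, 0, -5.03, -1.35, 6.7], [0, 0, 0, -5.03, -1.35, 6.7], [0, 0, 0, -5.03, -1.35, 6.7], [0, 0, 0, -5.03, -1.35, 6.7]]}}

```text
clock: 17.7
position: [0.3254, -0.4216, 0.2536]
ee_rot: [2.38, 1.484, 0.918]
force: [-0.4, -0.3, -0.4]
width: 0.449
```

>>> {"method": "move_arm", "body": {"series": [[0, 0, 0, -5.03, -1.35, 6.7], [0, 0, 0, -5.03, -1.35, 6.7], [0, 0, 0, -5.03, -1.35, 6.7], [0, 0, 0, -4.4, -1.2, 5.8], [0, 0, 0, 0, 0, 0], [0, 0, 0, 0, 0, 0]]}}

```text
clock: 18.3
position: [0.3254, -0.4217, 0.2537]
ee_rot: [1.788, 1.99, 0.768]
force: [-0.0, -0.3, 0.2]
width: 0.45
```

```bash
python3 st.py; python3 - <<'E'
from fit import *
o=monitor.observe();R=cv2.Rodrigues(o["ee_rot"])[0]
K=np.array([.4316,-.399,.1525]); v=K-o["position"]; print(o["position"],"to knob cm",100*v,"in tool",100*R.T@v,"y",R[:,1])
d=imaging.get_image("top"); np.savez("top6.npz",**d); crop(d,285,175,415,262,6,"pics/top6.png")
E
```

```text
F [-0.04751238 -0.26502063  0.1924479 ] T [-0.19794114  0.56810524 -0.05333279] w 0.45020355434106085 q [ 1.33  0.3  -0.14  1.97 -0.78  0.96  1.8 ] t 18.3
th 38.06282369446576 r 0.0679571885000746 ax 0.1369492178852095 Frad 0.1923734544381109 Fax 0.22026775647740232 jaw angle -7.5604926375285775 z [ 0.5936289   0.15686091 -0.7893031 ]
[ 0.32535983 -0.42166974  0.25365284] to knob cm [ 10.62401693   2.26697437 -10.1152844 ] in tool [-0.16127598  2.40548398 14.64634848] y [0.7929222  0.05345324 0.60697375]
```

View pics/top6.png

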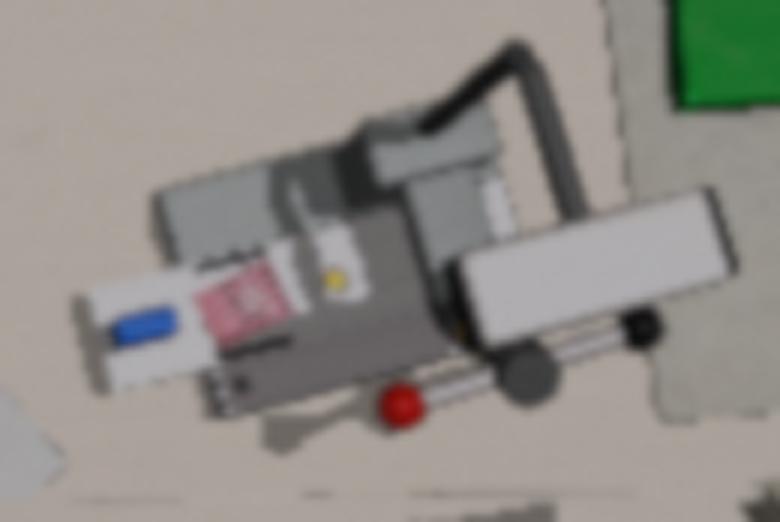

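The top crop shows the handle turned half way: red at (402,404), hub (528,372), black at (641,326). The carrier is still seated with the pin in its hole at (336,280). I'll check the black knob estimate and go in.

>>> {"method": "move_arm", "body": {"series": [[2.55, 0.5, -2.07, -4.75, -1.25, 6.3], [2.55, 0.5, -2.07, 0, 0, 0], [2.55, 0.5, -2.07, 0, 0, 0], [0, 0, 0, 0, 0, 0], [0, 0, 0, 0, 0, 0]]}}

```text
clock: 18.85
position: [0.4022, -0.406, 0.1912]
ee_rot: [1.626, 2.092, 0.724]
force: [0.3, 0.5, 0.5]
width: 0.451
```

```bash
python3 st.py; python3 - <<'E'
from fit import *
o=monitor.observe();R=cv2.Rodrigues(o["ee_rot"])[0]; d=dict(np.load("top6.npz"))
K=np.array([.4316,-.399,.1525]); v=K-o["position"]; print(o["position"],"to knob cm",100*v,"in tool",100*R.T@v)
p=lambda x,y:(285+(x+.5)/6-.5,175+(y+.5)/6-.5)
print(proj(d,K),p(641,326),"world at z",atz(d,p(641,326),.1525), "red",atz(d,p(402,404),.150),"hub",atz(d,p(528,372),.155))
E
```

```text
F [0.31295556 0.46995805 0.45075652] T [-0.25824514  0.61010785  0.03970906] w 0.45108652079381056 q [ 1.24  0.41 -0.23  2.   -0.86  0.75  1.94] t 18.85
th 5.297900142480867 r 0.05618187048604925 ax 0.04366821705631001 Frad -0.43752082589710645 Fax 0.18402886617398848 jaw angle 0.6573985948835959 z [ 0.59299588  0.15839318 -0.78947292]
[ 0.4022489  -0.40599787  0.19122403] to knob cm [ 2.9351096   0.69978736 -3.87240342] in tool [-0.08129196  0.00537794  4.90850707]
[[392.3871116  230.10942646]] (391.4166666666667, 228.91666666666666) world at z [ 0.43476457 -0.39662628  0.1525    ] red [ 0.40321444 -0.29106512  0.15      ] hub [ 0.41563221 -0.34548998  0.155     ]
```

>>> {"method": "move_arm", "body": {"series": [[1.5, 0.4, -1.95, 0, 0, 0], [1.6, 0.4, -1.95, 0, 0, 0], [0, 0, 0, 0, 0, 0]]}}

```text
clock: 19.15
position: [0.4333, -0.3976, 0.1516]
ee_rot: [1.626, 2.093, 0.725]
force: [-0.4, 0.1, -0.4]
width: 0.448
```

>>> {"method": "move_arm", "body": {"series": [[0, 0, 0, 0, 0, 0], [0, 0, 0, 0, 0, 0], [0, 0, 0, 0, 0, 0], [0, 0, 0, 0, 0, 0], [0, 0, 0, 0, 0, 0]], "grip": 0, "force": 20}}

```text
clock: 19.65
position: [0.4329, -0.4, 0.1538]
ee_rot: [1.624, 2.09, 0.72]
force: [-3.1, -1.3, 7.8]
width: 0.224
```

```bash
python3 st.py; python3 - <<'E'
from fit import *
o=monitor.observe(); hub=np.array([.4150,-.3455,.1560]); xs,ys,ax,f=frame(); v=o["position"]-hub; th=np.arctan2(v@f,-v@ys); print(o["position"])
r=rows(o,hub,th,np.radians(180),24)
for i in range(0,24,4): print([q[:3] for q in r[i:i+4]])
E
```

```text
F [-3.13695308 -1.28008609  7.76528106] T [-0.15131022  0.1003966  -0.11685821] w 0.22401102946336804 q [ 1.21  0.47 -0.27  2.02 -0.92  0.64  1.99] t 19.65
th -3.193621016554835 r 0.057270667433515485 ax -0.004328485178072998 Frad 0.5780910596833989 Fax 8.398580633331692 jaw angle 0.7544338256117663 z [ 0.59464059  0.15404421 -0.78909629]
[ 0.43294984 -0.40001451  0.15384671]
[[-0.59, -0.13, -0.39], [-0.61, -0.04, -0.38], [-0.61, 0.05, -0.37], [-0.61, 0.15, -0.36]]
[[-0.59, 0.23, -0.34], [-0.57, 0.32, -0.31], [-0.52, 0.41, -0.28], [-0.49, 0.47, -0.24]]
[[-0.42, 0.55, -0.21], [-0.37, 0.6, -0.16], [-0.29, 0.64, -0.11], [-0.23, 0.68, -0.08]]
[[-0.14, 0.71, -0.02], [-0.06, 0.72, 0.02], [0.01, 0.71, 0.07], [0.11, 0.71, 0.12]]
[[0.18, 0.68, 0.15], [0.25, 0.64, 0.2], [0.34, 0.6, 0.23], [0.4, 0.53, 0.26]]
[[0.46, 0.48, 0.28], [0.52, 0.4, 0.31], [0.56, 0.31, 0.32], [0.59, 0.23, 0.33]]
```

>>> {"method": "move_arm", "body": {"series": [[-0.59, -0.13, -0.39, 4.45, 1.17, -5.92], [-0.61, -0.04, -0.38, 4.45, 1.17, -5.92], [-0.61, 0.05, -0.37, 4.45, 1.17, -5.92], [-0.61, 0.15, -0.36, 4.45, 1.17, -5.92], [-0.59, 0.23, -0.34, 4.45, 1.17, -5.92], [-0.57, 0.32, -0.31, 4.45, 1.17, -5.92], [-0.52, 0.41, -0.28, 4.45, 1.17, -5.92], [-0.49, 0.47, -0.24, 4.45, 1.17, -5.92]]}}

```text
clock: 20.45
position: [0.387, -0.3846, 0.1268]
ee_rot: [2.683, 1.085, 0.986]
force: [-0.9, 0.1, 5.2]
width: 0.22
```

```bash
python3 st.py
```

```text
F [-0.85290441  0.13912019  5.23459061] T [-0.13550059 -0.05450327 -0.01637842] w 0.21983958917884375 q [ 1.13  0.47 -0.08  2.13 -1.1   0.69  1.19] t 20.45
th 55.556118086689196 r 0.0558183437790376 ax -0.007184002702119465 Frad -1.7760404960728258 Fax 4.932300443763067 jaw angle -59.6837591038164 z [ 0.59503022  0.15479814 -0.78865491]
```

>>> {"method": "move_arm", "body": {"series": [[-0.42, 0.55, -0.21, 4.45, 1.17, -5.92], [-0.37, 0.6, -0.16, 4.45, 1.17, -5.92], [-0.29, 0.64, -0.11, 4.45, 1.17, -5.92], [-0.23, 0.68, -0.08, 4.45, 1.17, -5.92], [-0.14, 0.71, -0.02, 4.45, 1.17, -5.92], [-0.06, 0.72, 0.02, 4.45, 1.17, -5.92]]}}

```text
clock: 21.05
position: [0.3713, -0.3459, 0.1207]
ee_rot: [-2.823, 0.025, -0.935]
force: [-2.3, -0.9, 2.8]
width: 0.221
```

```bash
python3 st.py
```

```text
F [-2.34283653 -0.86530877  2.83284118] T [-0.51776816  0.85618195 -0.19888743] w 0.22103503670515384 q [ 1.04  0.43  0.02  2.24 -1.22  0.7   0.54] t 21.05
th 100.01988266985812 r 0.055394165385708634 ax -0.009301459184168892 Frad 0.6666270493082425 Fax 3.692843955308772 jaw angle -104.34092763612593 z [ 0.5941781   0.15314908 -0.78961873]
```

>>> {"method": "move_arm", "body": {"series": [[0.01, 0.71, 0.07, 4.45, 1.17, -5.92], [0.11, 0.71, 0.12, 4.45, 1.17, -5.92], [0.18, 0.68, 0.15, 4.45, 1.17, -5.92], [0.25, 0.64, 0.2, 4.45, 1.17, -5.92], [0.34, 0.6, 0.23, 4.45, 1.17, -5.92]]}}

```text
clock: 21.55
position: [0.3796, -0.311, 0.1277]
ee_rot: [-2.523, 0.881, -0.759]
force: [-5.6, 2.5, 1.6]
width: 0.223
```

```bash
python3 st.py
```

```text
F [-5.59755184  2.45463057  1.58659813] T [-0.04444472  1.6289559   0.34256137] w 0.22311043495195942 q [ 0.96  0.39  0.05  2.3  -1.28  0.68 -0.11] t 21.55
th 138.30671418220794 r 0.05583206565907057 ax -0.01124745753796602 Frad 5.030255209925773 Fax 3.8154003175606537 jaw angle -141.7835785017135 z [ 0.59257134  0.15513924 -0.79043724]
```

>>> {"method": "move_arm", "body": {"series": [[0.4, 0.53, 0.26, 4.45, 1.17, -5.92], [0.46, 0.48, 0.28, 4.45, 1.17, -5.92]]}}

```text
clock: 21.75
position: [0.3882, -0.3001, 0.1331]
ee_rot: [-2.344, 1.18, -0.672]
force: [-7.0, 4.0, 5.1]
width: 0.221
```

```bash
python3 st.py
```

```text
F [-6.99474345  3.99964395  5.12847859] T [0.40508766 1.42295241 0.65540665] w 0.22082754042210878 q [ 0.93  0.37  0.05  2.31 -1.29  0.66 -0.39] t 21.75
th 153.62713041173623 r 0.05625321911364276 ax -0.012005026384665286 Frad 6.054584440396456 Fax 7.38490249463269 jaw angle -156.85332926981664 z [ 0.59238698  0.1567058  -0.79026639]
```

>>> {"method": "move_arm", "body": {"series": [[0.52, 0.4, 0.31, 4.45, 1.17, -5.92], [0.56, 0.31, 0.32, 4.45, 1.17, -5.92], [0.59, 0.23, 0.33, 4.45, 1.17, -5.92], [0, 0, 0, 0, 0, 0]]}}

```text
clock: 22.15
position: [0.4062, -0.2891, 0.1435]
ee_rot: [-2.023, 1.573, -0.53]
force: [-4.7, 7.0, 5.9]
width: 0.22
```

```bash
python3 st.py
```

```text
F [-4.68267798  7.03437496  5.88374832] T [1.31294479 0.73741013 0.94670932] w 0.2195770243697591 q [ 0.86  0.35  0.07  2.3  -1.29  0.66 -0.84] t 22.15
th 177.5386717309629 r 0.057000928360874656 ax -0.01306009515963626 Frad 7.898604952138482 Fax 6.564889099216485 jaw angle -179.3993706113838 z [ 0.5932292   0.1599289  -0.78898787]
```

Second half turn done (about 6.2 rad in total). Backing off and unwinding for the last part with the red knob.

>>> {"method": "move_arm", "body": {"series": [[0, 0, 0, 0, 0, 0], [0, 0, 0, 0, 0, 0], [0, 0, 0, 0, 0, 0], [0, 0, 0, 0, 0, 0], [-0.9, -0.25, 1.2, 0, 0, 0], [-2, -0.55, 2.7, 0, 0, 0], [-2.4, -0.65, 3.2, 0, 0, 0], [-2.4, -0.65, 3.2, 0, 0, 0]], "grip": 0.45}}

```text
clock: 22.95
position: [0.328, -0.3131, 0.2468]
ee_rot: [-2.028, 1.574, -0.534]
force: [1.5, -1.6, -0.1]
width: 0.45
```

>>> {"method": "move_arm", "body": {"series": [[0, -1.4, 0, -5.03, -1.35, 6.7], [0, -1.4, 0, -5.03, -1.35, 6.7], [0, -1.4, 0, -5.03, -1.35, 6.7], [0, -1.4, 0, -5.03, -1.35, 6.7], [0, -1.4, 0, -5.03, -1.35, 6.7], [0, -1.4, 0, -5.03, -1.35, 6.7], [0, -1.4, 0, -5.03, -1.35, 6.7], [0, -1, 0, -5.03, -1.35, 6.7]]}}

```text
clock: 23.75
position: [0.329, -0.4221, 0.2459]
ee_rot: [-2.783, 0.179, -0.912]
force: [-0.4, 0.1, 0.4]
width: 0.447
```

>>> {"method": "move_arm", "body": {"series": [[0, 0, 0, -5.03, -1.35, 6.7], [0, 0, 0, -5.03, -1.35, 6.7], [0, 0, 0, -5.03, -1.35, 6.7], [0, 0, 0, -5.03, -1.35, 6.7], [0, 0, 0, -5.03, -1.35, 6.7], [0, 0, 0, -5.03, -1.35, 6.7], [0, 0, 0, -5.03, -1.35, 6.7], [0, 0, 0, -5.03, -1.35, 6.7]]}}

```text
clock: 24.55
position: [0.329, -0.4212, 0.2459]
ee_rot: [2.435, 1.423, 0.938]
force: [-0.8, 0.2, -0.1]
width: 0.451
```

>>> {"method": "move_arm", "body": {"series": [[0, 0, 0, -5.03, -1.35, 6.7], [0, 0, 0, -5.03, -1.35, 6.7], [0, 0, 0, -5.03, -1.35, 6.7], [0, 0, 0, -5.03, -1.35, 6.7], [0, 0, 0, -5.03, -1.35, 6.7], [0, 0, 0, 0, 0, 0], [0, 0, 0, 0, 0, 0]]}}

```text
clock: 25.25
position: [0.329, -0.4212, 0.246]
ee_rot: [1.664, 2.072, 0.739]
force: [-0.1, 1.0, 0.0]
width: 0.453
```

```bash
python3 st.py; python3 - <<'E'
from fit import *
o=monitor.observe();R=cv2.Rodrigues(o["ee_rot"])[0]
K=np.array([.4364,-.3985,.1465]); v=K-.05*R[:,2]-o["position"]; print(o["position"],"to pre cm",100*v)
d=imaging.get_image("top"); np.savez("top7.npz",**d); crop(d,285,175,415,262,6,"pics/top7.png")
I=d["color"][220:250,340:410].astype(float); w=np.clip(I[...,0]-np.maximum(I[...,1],I[...,2])-40,0,None); yy,xx=np.mgrid[220:250,340:410]; p=((w*xx).sum()/w.sum(),(w*yy).sum()/w.sum()); print(p,proj(d,K),atz(d,p,.1465))
E
```

```text
F [-0.118634    1.01453193  0.02194574] T [-0.17236469  0.59465183 -0.01755381] w 0.45270096311071106 q [ 1.34  0.31 -0.16  1.97 -0.78  0.95  1.91] t 25.25
th 38.27684657508625 r 0.06866266994203439 ax 0.12845980892844994 Frad -0.8665670573987574 Fax -0.0399647815031039 jaw angle -1.2911296050205125 z [ 0.59220167  0.16268126 -0.78919705]
[ 0.32904549 -0.42120638  0.24598251] to pre cm [ 7.77444276  1.45723134 -6.0022653 ]
(np.float64(390.8767806267806), np.float64(228.36823361823363)) [[391.48786638 228.48435128]] [ 0.43673732 -0.39689922  0.1465    ]
```

The camera agrees with the predicted red knob position to within 2 mm. Going in and gripping.

>>> {"method": "move_arm", "body": {"series": [[2.6, 0.5, -2, 0, 0, 0], [2.6, 0.5, -2, 0, 0, 0], [2.6, 0.5, -2, 0, 0, 0], [1.5, 0.4, -1.95, 0, 0, 0], [1.5, 0.4, -1.95, 0, 0, 0], [0, 0, 0, 0, 0, 0]]}}

```text
clock: 25.9
position: [0.4384, -0.3956, 0.1449]
ee_rot: [1.662, 2.077, 0.743]
force: [-0.5, 0.7, -0.3]
width: 0.454
```

>>> {"method": "move_arm", "body": {"series": [[0, 0, 0, 0, 0, 0], [0, 0, 0, 0, 0, 0], [0, 0, 0, 0, 0, 0], [0, 0, 0, 0, 0, 0], [0, 0, 0, 0, 0, 0]], "grip": 0, "force": 30}}

```text
clock: 26.4
position: [0.4373, -0.3994, 0.1482]
ee_rot: [1.659, 2.073, 0.736]
force: [-1.1, -2.8, 6.3]
width: 0.215
```

```bash
python3 st.py; python3 - <<'E'
from fit import *
o=monitor.observe(); hub=np.array([.4150,-.3455,.1560]); xs,ys,ax,f=frame(); v=o["position"]-hub; th=np.arctan2(v@f,-v@ys); print(o["position"])
r=rows(o,hub,th,np.radians(180),24)
for i in range(0,24,4): print([q[:3] for q in r[i:i+4]])
E
```

```text
F [-1.1124391  -2.82253748  6.31724057] T [-0.1912554  -0.06815459 -0.23137139] w 0.21535860363407286 q [ 1.2   0.49 -0.27  2.02 -0.93  0.64  1.96] t 26.4
th -4.147362139706958 r 0.0577190892984206 ax -0.011445144463258335 Frad 2.6043570787294583 Fax 6.336853930015499 jaw angle -1.0100912056112537 z [ 0.5932532   0.16031463 -0.78889154]
[ 0.43733071 -0.39937578  0.14817539]
[[-0.59, -0.14, -0.39], [-0.61, -0.06, -0.38], [-0.61, 0.04, -0.38], [-0.61, 0.14, -0.36]]
[[-0.59, 0.22, -0.34], [-0.57, 0.32, -0.31], [-0.53, 0.39, -0.28], [-0.49, 0.47, -0.25]]
[[-0.44, 0.53, -0.21], [-0.37, 0.59, -0.17], [-0.3, 0.65, -0.12], [-0.24, 0.67, -0.08]]
[[-0.15, 0.71, -0.03], [-0.07, 0.71, 0.02], [0.0, 0.72, 0.06], [0.09, 0.7, 0.11]]
[[0.18, 0.69, 0.15], [0.24, 0.65, 0.19], [0.33, 0.6, 0.23], [0.39, 0.55, 0.25]]
[[0.45, 0.48, 0.29], [0.51, 0.41, 0.3], [0.56, 0.32, 0.32], [0.59, 0.25, 0.33]]
```

```bash
cat >> st.py <<'E'
T=o["ft_torque"]; print("resisting moment", (np.cross(v,o["force"])+T)@ax, "(Ftan part)",np.cross(v,o["force"])@ax)
E
python3 st.py | tail -1
```

```text
resisting moment -0.014379577846029362 (Ftan part) 0.08509159172046694
```

>>> {"method": "move_arm", "body": {"series": [[-0.59, -0.14, -0.39, 4.45, 1.2, -5.92], [-0.61, -0.06, -0.38, 4.45, 1.2, -5.92], [-0.61, 0.04, -0.38, 4.45, 1.2, -5.92], [-0.61, 0.14, -0.36, 4.45, 1.2, -5.92]]}}

```text
clock: 26.8
position: [0.4126, -0.399, 0.1327]
ee_rot: [2.234, 1.635, 0.89]
force: [-3.4, 0.5, 6.4]
width: 0.216
```

```bash
python3 st.py
```

```text
F [-3.42160768  0.464698    6.40359047] T [-0.02074878 -0.03295915  0.21772451] w 0.2161482568144029 q [ 1.17  0.49 -0.16  2.06 -1.02  0.67  1.57] t 26.8
th 25.311682978103455 r 0.056936803759549556 ax -0.012871851739785495 Frad -1.295960362458092 Fax 7.15713835354654 jaw angle -31.50298063703158 z [ 0.59416319  0.16158191 -0.78794758]
resisting moment 0.1934088660253099 (Ftan part) -0.009033351243002065
```

>>> {"method": "move_arm", "body": {"series": [[-0.59, 0.22, -0.34, 4.45, 1.2, -5.92], [-0.57, 0.32, -0.31, 4.45, 1.2, -5.92], [-0.53, 0.39, -0.28, 4.45, 1.2, -5.92], [-0.49, 0.47, -0.25, 4.45, 1.2, -5.92]]}}

```text
clock: 27.2
position: [0.3909, -0.3848, 0.1207]
ee_rot: [2.71, 1.05, 0.997]
force: [-1.0, -0.9, 4.8]
width: 0.22
```

```bash
python3 st.py
```

```text
F [-1.03019818 -0.86230809  4.75306567] T [-0.2496254   0.13978025  0.01600257] w 0.2196841067671203 q [ 1.13  0.48 -0.08  2.12 -1.11  0.69  1.17] t 27.2
th 54.49785552853419 r 0.05623558622970187 ax -0.014321848095080587 Frad -0.7383182953101267 Fax 4.716746038636885 jaw angle -61.433543477422745 z [ 0.59526639  0.16087673 -0.78725891]
resisting moment 0.19046093636582745 (Ftan part) 0.07121542970287444
```

Only thread friction so far. I'll go on in short pieces, watching for the rise in moment.

>>> {"method": "move_arm", "body": {"series": [[-0.44, 0.53, -0.21, 4.45, 1.2, -5.92], [-0.37, 0.59, -0.17, 4.45, 1.2, -5.92], [-0.3, 0.65, -0.12, 4.45, 1.2, -5.92]]}}

```text
clock: 27.5
position: [0.3796, -0.3674, 0.1156]
ee_rot: [-2.873, -0.502, -1.002]
force: [-1.6, -1.0, 3.3]
width: 0.218
```

```bash
python3 st.py
```

```text
F [-1.64092919 -1.03232923  3.26932502] T [-0.56446508  0.44543807 -0.21748582] w 0.21792616959361655 q [ 1.09  0.47 -0.02  2.18 -1.18  0.69  0.86] t 27.5
th 76.37970556520345 r 0.055941192199303214 ax -0.015280208069884296 Frad 0.10295704223630243 Fax 3.7485208620964894 jaw angle -83.76530281996571 z [ 0.59569734  0.15907259 -0.78729956]
resisting moment 0.06978095191968282 (Ftan part) 0.03470291046916574
```

>>> {"method": "move_arm", "body": {"series": [[-0.24, 0.67, -0.08, 4.45, 1.2, -5.92], [-0.15, 0.71, -0.03, 4.45, 1.2, -5.92], [-0.07, 0.71, 0.02, 4.45, 1.2, -5.92]]}}

```text
clock: 27.8
position: [0.3745, -0.3467, 0.1144]
ee_rot: [-2.809, 0.068, -0.929]
force: [-3.2, -1.4, 1.6]
width: 0.219
```

```bash
python3 st.py
```

```text
F [-3.23245875 -1.40012989  1.61253212] T [-0.64325308  1.08249941 -0.11660825] w 0.21904585297710613 q [ 1.04  0.45  0.02  2.23 -1.24  0.69  0.52] t 27.8
th 98.43679866632803 r 0.05577419827762558 ax -0.016212139185875298 Frad 2.082402310248814 Fax 3.1304238142658227 jaw angle -106.1186312571785 z [ 0.59532381  0.15731676 -0.78793464]
resisting moment 0.13962616476726017 (Ftan part) 0.052126067548407894
```

>>> {"method": "move_arm", "body": {"series": [[0.0, 0.72, 0.06, 4.45, 1.2, -5.92], [0.09, 0.7, 0.11, 4.45, 1.2, -5.92], [0, 0, 0, 0, 0, 0]]}}

```text
clock: 28.1
position: [0.375, -0.3312, 0.1158]
ee_rot: [-2.713, 0.423, -0.865]
force: [-6.6, -0.1, 3.0]
width: 0.219
```

```bash
python3 st.py; python3 - <<'E'
from fit import *
s=imaging.get_image("scene"); np.savez("scene8.npz",**s); d=imaging.get_image("top"); crop(s,290,160,390,247,6,"pics/s8.png")
E
```

```text
F [-6.57052522 -0.11515686  3.02207162] T [-0.27068675  1.57519487  0.06791582] w 0.21889336490282477 q [ 1.02  0.43  0.03  2.27 -1.27  0.68  0.28] t 28.1
th 114.37758056205685 r 0.05590689280932745 ax -0.017002032958784313 Frad 4.266127339775162 Fax 5.827584865478422 jaw angle -121.03434113697864 z [ 0.59455495  0.1580515  -0.78836802]
resisting moment 0.03152330036396087 (Ftan part) 0.0221797419298812
```

View pics/s8.png

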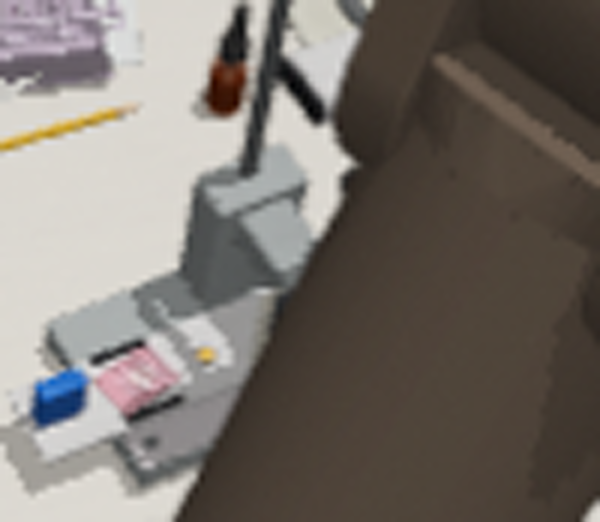

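Scene crop: the carrier is seated, with the pin in its hole at (207,355), the grip at (60,395), and the bottle and pencil untouched. Total winding is about 8.27 rad plus the start value. I'll release, retreat and verify.

>>> {"method": "move_arm", "body": {"series": [[0, 0, 0, 0, 0, 0], [0, 0, 0, 0, 0, 0], [0, 0, 0, 0, 0, 0], [0, 0, 0, 0, 0, 0], [-0.9, -0.25, 1.2, 0, 0, 0], [-2, -0.55, 2.7, 0, 0, 0], [-2.4, -0.65, 3.2, 0, 0, 0], [-2.4, -0.65, 3.2, 0, 0, 0]], "grip": 0.45}}

```text
clock: 29.0
position: [0.2984, -0.3521, 0.2198]
ee_rot: [-2.713, 0.415, -0.865]
force: [0.7, -1.2, -0.2]
width: 0.456
```

>>> {"method": "move_arm", "body": {"series": [[-1, -3, 1, 0, 0, 0], [-1, -4, 1, 0, 0, 0], [-1, -4, 1, 0, 0, 0], [-1, -4, 1, 0, 0, 0], [0, -4, 0, 0, 0, 0], [0, -4, 0, 0, 0, 0], [0, 0, 0, 0, 0, 0], [0, 0, 0, 0, 0, 0]]}}

```text
clock: 29.8
position: [0.2593, -0.5825, 0.2579]
ee_rot: [-2.713, 0.415, -0.866]
force: [-0.2, -0.6, 0.3]
width: 0.447
```

```bash
python3 - <<'E'
from fit import *
from scipy.optimize import least_squares
o=monitor.observe(); print(o["position"],o["force"],o["clock"])
d=imaging.get_image("top"); s=imaging.get_image("scene"); np.savez("top9.npz",**d); np.savez("scene9.npz",**s)
crop(d,285,175,415,262,4.5,"pics/a.png"); crop(s,270,160,400,247,4.5,"pics/b.png")
cv2.imwrite("pics/v9.png",np.vstack([cv2.imread("pics/a.png")[:300],cv2.imread("pics/b.png")[:300]]))
def red(d,b):
    x0,y0,x1,y1=b; I=d["color"][y0:y1,x0:x1].astype(float); w=np.clip(I[...,0]-np.maximum(I[...,1],I[...,2])-60,0,None); yy,xx=np.mgrid[y0:y1,x0:x1]; return ((w*xx).sum()/w.sum(),(w*yy).sum()/w.sum())
rt=red(d,(345,232,400,262)); X=None
print("red top px",rt)
xs,ys,ax,f=frame(); h=np.array([.4152,-.3458,.156])-ax*.0024*8.27; o_,v=ray(d,rt); Y=o_+v*((h-o_)@ax)/(v@ax); r=Y-h
print("red",Y,"r",np.linalg.norm(r),"th",np.degrees(np.arctan2(r@f,-r@ys)))
E
```

```text
[ 0.25934888 -0.58247598  0.25792378] [-0.20850711 -0.5880208   0.28251726] 29.8
red top px (np.float64(364.92105263157896), np.float64(252.70230263157896))
red [ 0.37598361 -0.33235709  0.11283266] r 0.056463373202702 th 113.0463907572753
```

View pics/v9.png

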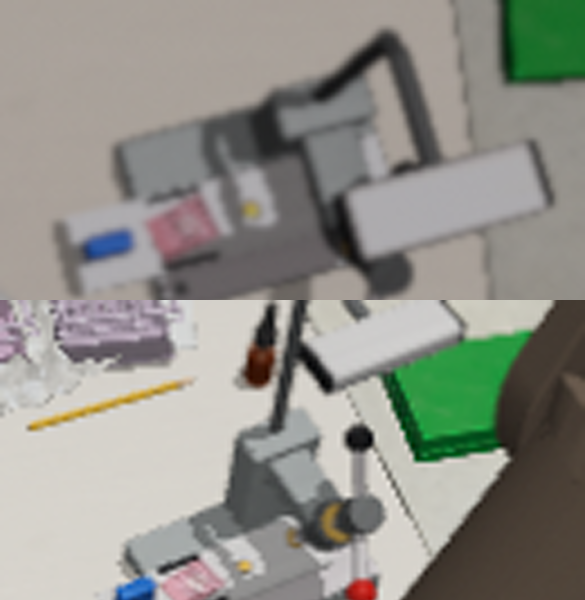

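The last view shows red towards the front-left (handle at about 113°, which is 1.3 turns or about 8.2 rad from the start). The foot is down on the plate at (293,537), and the pin is in the hole in both views. The robot is clear and its force reading is near zero. Handing in.

```bash
python3 -c "
from cell import workorder
print(workorder.sign_off())"
```

```text
the job is handed in; nothing more can be done
None
```

The carrier is fitted to the stand with its hole over the brass pin, and the screw is wound down onto it. The job was handed in at about 30 s, and the hand-in gave no verdict.

- **Carrier:** I slid the plate in from the left and lowered it. Before letting go I pulled it about 4 mm and the pin held against roughly 10 N, so the hole was engaged. The last pictures from both cameras still show the pin in the hole.
- **Screw:** I wound it with red, then black, then red again for about a third of a turn. The last picture puts the red knob at about 113°, against about 3° at the start. That is about 8.2 rad on top of the unknown start value, so it should be past the 7.7 rad where the text says it is tight.
- **Not confirmed directly:** I could not measure the force of the foot on the plate. The turning moment showed no clear rise, only about 0.03–0.19 N m. So "pressed firmly" rests on the turn count and on seeing the foot on the plate. It did not feel like the hard stop was reached.
- **Surroundings:** The bottle and pencil look untouched in the last pictures. The pot and tape were outside those crops, but the arm kept well clear of them. The robot was clear of everything, with about 0.5 N on the tool.
- **Disagreements:** The camera and the predicted knob positions differed by 2–4 mm, within what the grip could take. Joint 5 came close to its limit (−1.29 of −1.32) during the second half turn.

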